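# Check the kebab carousel drive and seat its post

## Robot

A 6-joint arm with a two-finger parallel gripper is mounted at the origin on a cart in front of the work surface, level with it; the furniture and walls round the work are solid. World frame = base frame: x ahead of the robot, y to its left, z up, the work surface at z = 0. Lengths are in m, angles in rad, forces in N, time in s.
With the tool pointing down it reaches from about 0.25 to 0.725 m from the base axis. Payload 4 kg.
Tool frame: the origin (TCP) lies midway between the tips of the shut fingers; the grasp point (between the pads) lies bot.pinch_z behind it (bot.pinch_z is the distance from the TCP to the grasp point, in m); z points along the fingers, y is the line along which they close (so a half turn about z gives the same grasp; the last joint's range is limited). The gripper opens to 85 mm and grips with 20 to 120 N. Pads are 22 mm wide; open, the fingers measure 114 mm over their backs; the gripper's body (76 mm by 85 mm) begins 54 mm behind the grasp point. The pads swing forward as they close: fully open they stand 13 mm farther back than shut.
Start: joints at [1.302, 0.241, 0.005, 1.335, 0, 1.571], TCP at [0.133, 0.482, 0.231] pointing down, gripper open.
Joint ranges: [-2.72, 2.72], [-1.05, 1.87], [-1.09, 1.28], [-1.99, 2.15], [-1.42, 1.44], [-3.14, 3.14]. Speed limits (rad/s): [2.79, 2.79, 3.14, 3.14, 3.14, 3.14].

## Interface

Orientations are given as a unit quaternion [x, y, z, w].
In Python, from workcell import bot gives the robot as it stands.
- The arm moves only by the tool send_path, called after "Request:" by a JSON object that holds its "op" and its "data". Schema: {"type":"object","properties":{"deltas":{"type":"array","items":{"type":"number"},"minItems":7,"maxItems":70},"only":{"type":"string"},"quiet":{"type":"boolean"},"lines":{"type":"string"}},"required":["deltas"],"additionalProperties":false}. deltas is one flat list of numbers that holds 1 to 10 rows one after another, with no inner brackets; each row has 7 numbers: a rotation vector rx, ry, rz in parts of the range, where 1.0 means 2 rad, then dx, dy, dz in shares of 0.5 m (1.0 is 0.5 m), then the finger opening in m; each row is the pose to reach, as a shift and turn from the pose commanded when the call began, along the tool's axes at that moment; what a row does not reach only later rows make up. A row lasts 1/8 s, in which the tool goes at most 0.0625 m and 0.188 rad, less where a joint would pass 70% of its speed; a pose out of reach is approached as far as the arm can. The fingers move at their own pace and stop on an object; the grip force is fixed at half the most. Time passes only in rows, so rows that do not move let the fingers close. The tool returns the time, the measured TCP pose, the force, the opening and the grip force at its end. only (a regular expression) keeps the lines of the reply that match it, lines (a string "A,B") keeps lines A to B, and quiet returns only ok. Shift and turn numbers lie between -1 and 1, and a call with a number outside is refused. Input that does not fit is refused with a message, and nothing moves.
- bot.get_obs(): the state, without advancing time (a new reading comes with each control period).
- bot.camera(name): name is "scene" or "side" or "wrist"; returns the picture (384x512x3 uint8, red, green, blue); there is no depth.
- bot.calibration(name): a dict with "mtx" (3x3 intrinsics, pixels), "k1" (the pictures are not rectified: a ray, as slopes to the right and down, at radius r is drawn at 1 + k1 r^2 times it, then the intrinsics apply), "R" (3x3) and "t" (3): a world point X has camera coordinates R X + t. Camera axes: x right, y down, z forward; pixel columns grow to the right and rows downward; lengths in m; the calibration is good to about 2 mm. A picture is of the moment at which its call begins: read the wrist's pose just before it. calibration takes no time and is no camera call; for the wrist camera it gives the pose at the moment of the call.
- bot.job_done(): hands the job in; it is judged then, once.
The state is a dict: "clock": time; "joint_pos": joint angles; "joint_vel": joint speeds; "tau": joint torques, N m; "eef_pos": TCP position; "tool_rot": TCP orientation; "ft_force": force on the tool from outside, world axes, zero at the start; "ft_torque": the same for the moment, N m; "grip_width": finger opening in m; "grasp_force": force on a finger pad.
Only numpy, scipy, OpenCV 4.12 (cv2) and the standard library are available. Lean on these libraries where they do the work, as an engineer would, in place of code of your own. Each camera call takes 0.05 s, during which the arm holds its last target. There are 200 camera calls.

## Task

Give the carousel's hand wheel one full turn, either way round, by its red crank knob to check that it runs free. Then lift the blue-handled post out of the wooden stand, turn it until the cross-shaped foot meshes with the cross-shaped socket in the wheel's hub, and push it fully home against the spring so its collar sits on the hub. Finish while still gripping the post and pressing it home - do not let go - and leave the tomato, onion and lemon where they are.

Things in the scene. Friction and masses are not known exactly. Their poses are not given: they have to be found in the camera images.
- wheel (a joint): Angle (rad) of the hand wheel, a dark steel disc 186 mm across, top 30 mm above the worktop. It turns about the vertical axis through hub_mouth, grows anticlockwise seen from above, has no stop within two turns either way, starts between -1.5 and 1.5 and stays where it is left. About 1 N at the knob turns it.
- knob_top (a point): Centre of the top (85 mm above the worktop) of the red crank knob: an upright round grip 22 mm thick, 50 mm tall, that spins freely on its pin, so a gripper can hold it and go round without turning. It stands on the wheel 80 mm from the axis, in the direction of the wheel's x axis, which is also that of one arm of the socket's cross.
- hub_mouth (a point): Centre of the socket's mouth, on the wheel's axis, on top of the square aluminium hub (38 mm square, top 60 mm above the worktop). Turns with the wheel; z up, x towards the knob. Socket: a cross of two slots along x and y, each 29 mm long, 10.5 mm wide, 30 mm deep, same every quarter turn. A brass spring plunger, 9.6 mm across, stands in its centre, its tip 17 mm below the mouth.
- catch (a joint): How far (m) the spring plunger in the socket is pushed down: 0 when untouched, about 0.008 when the post is home with its collar on the hub. It takes 4 N to start it moving and about 7 N to hold it at 0.008; released, it pushes the post up again.
- post: Loose upright carousel post, 180 g; origin at the centre of the foot's underside, z up. Foot, 0 to 25 mm up: steel cross 26 mm across, arms 8 mm thick along x and y (lowest 6 mm: 23 across, 6 thick). Round steel collar 25 to 31 mm, 48 mm wide. In the stand the collar rests on it, origin 5 mm above the worktop; home in the socket the origin is 25 mm below hub_mouth.
- post_handle (a point): Point on the axis of the post's blue square handle, 85 mm above the post's origin, a good height to grip. The handle is 24 mm square, from 31 to 106 mm above the origin, its flat sides facing along the post's x and y; a small steel button tops it to 110 mm.
- drive: Fixed round grey base under the hand wheel, 192 mm across, 18 mm tall; origin at the centre of its underside, on the wheel's axis.
- stand: Fixed wooden block 66 x 66 x 30 mm with a round hole 33 mm in diameter that the post's foot hangs in loosely; origin at the centre of its underside.
- tomato: A red tomato, 57 mm across, 62 mm tall; loose; origin at the centre of its underside. To be left alone.
- onion: A brown onion, 71 mm across, 72 mm tall; loose; origin at the centre of its underside. To be left alone.
- lemon: A yellow lemon, 78 x 55 x 56 mm; loose; origin at the centre of its underside. To be left alone.

How it is judged:
By the outcome, as a careful person would: the job done as asked, in the order asked, and still so for the second after the job is handed in, while the arm keeps its last pose, push and grip.
It also fails if it takes over 72 s, if anything falls off the work surface, if the arm or the gripper's body presses on something with over 40 N, if the wrist force passes 120 N, or if a joint passes its speed limit or range.

## Working session

There is one attempt and no reset: what is moved stays moved. The work goes in short steps, Python scripts to look and compute and a tool call to move; the robot and the scene stay as the last step left them, time stands still between calls to the robot, and variables do not carry over. Pictures are saved under pics/ and viewed, at most 10 in all, crops included, and the job is handed in when it is done.

```bash
ls; mkdir -p pics; python3 - <<'E'
from workcell import bot
import cv2,numpy as np
o=bot.get_obs();print(o['eef_pos'],o['tool_rot'],bot.pinch_z,o['clock'],o['grip_width'])
a=[bot.camera(n) for n in("scene","side")]
for n,i in zip(("scene","side"),a): cv2.imwrite(f'pics/{n}0.png',i[:,:,::-1])
cv2.imwrite('pics/both0.png',cv2.resize(np.vstack(a),None,fx=.78,fy=.78)[:,:,::-1])
for n in("scene","side","wrist"): 
  c=bot.calibration(n);print(n,c['mtx'],c['k1'],-c['R'].T@c['t'],c['R'])
E
```

```text
pics
workcell.py
[0.1325992  0.48143208 0.23040449] [ 1.33976978e-01  9.90983884e-01 -1.04363589e-03 -1.45017564e-04] 0.0187 0.0 0.08545370678697542
scene [[372.12948337   0.         257.67248384]
 [  0.         372.12948337 190.34859353]
 [  0.           0.           1.        ]] -0.034390745747698986 [-0.20017763 -0.85243346  0.59319367] [[ 0.71919488 -0.69444237  0.02255024]
 [-0.25502615 -0.29402807 -0.92114557]
 [ 0.64631291  0.65673228 -0.38856445]]
side [[455.16747996   0.         253.76048788]
 [  0.         455.16747996 191.3705081 ]
 [  0.           0.           1.        ]] -0.010357982643720195 [0.20468511 0.93224725 1.01490875] [[-0.91275696 -0.40806479 -0.01891729]
 [-0.2656335   0.62807459 -0.73141039]
 [ 0.3103443  -0.66257485 -0.68167513]]
wrist [[315.90924647   0.         255.8380479 ]
 [  0.         315.90924647 191.81070249]
 [  0.           0.           1.        ]] -0.06822301755666255 [0.06863017 0.49916964 0.3739847 ] [[ 0.26593708  0.96398809 -0.00210427]
 [ 0.928818   -0.25564916  0.2682175 ]
 [ 0.25802052 -0.07328346 -0.96335608]]
```

View pics/scene0.png

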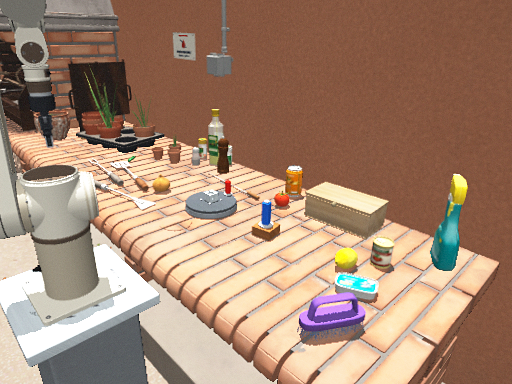

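View pics/side0.png

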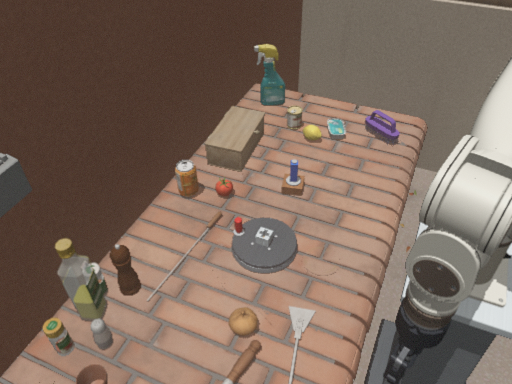

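The scene view has the wheel at about (211,204), the red knob at (228,187) and the blue post at (267,213). The side view has the wheel at (264,243), the knob at (239,226) and the post at (294,172). The tomato is near the post, and the onion is near the wheel on the left. Next I'll triangulate with colour masks.

```bash
cat > h.py <<'E'
from workcell import bot
import cv2,numpy as np
from scipy.spatial.transform import Rotation as Ro
def ray(c,p):
    c=c if isinstance(c,dict) else bot.calibration(c)
    K=np.array(c['mtx']);d=np.linalg.inv(K)@[p[0],p[1],1];q=d[:2].copy()
    for _ in range(20): q=d[:2]/(1+c['k1']*(q@q))
    R=np.array(c['R']);return -R.T@c['t'],R.T@[q[0],q[1],1]
def plane(c,p,z):
    o,d=ray(c,p);return o+d*(z-o[2])/d[2]
def tri(r1,r2):
    A=[];b=[]
    for o,d in(r1,r2):
        d=d/np.linalg.norm(d);P=np.eye(3)-np.outer(d,d);A.append(P);b.append(P@o)
    return np.linalg.lstsq(np.vstack(A),np.hstack(b),rcond=None)[0]
def proj(c,X):
    v=c['R']@np.asarray(X)+c['t'];q=v[:2]/v[2];q=q*(1+c['k1']*(q@q));return (c['mtx']@[q[0],q[1],1])[:2]
def blobs(img,lo,hi,amin=20):
    h=cv2.cvtColor(img,cv2.COLOR_RGB2HSV);m=cv2.inRange(h,lo,hi)
    n,l,s,c=cv2.connectedComponentsWithStats(m)
    return [(s[i],c[i],l==i) for i in range(1,n) if s[i][4]>=amin]
def tool():
    o=bot.get_obs();return np.array(o['eef_pos']),Ro.from_quat(o['tool_rot'])
E
python3 - <<'E'
from h import *
I={n:cv2.imread(f'pics/{n}0.png')[:,:,::-1].copy() for n in('scene','side')}
for n in I:
  for nm,lo,hi in(('red',(0,190,90),(6,255,255)),('blue',(108,120,60),(125,255,255))):
    for s,c,_ in blobs(I[n],lo,hi): print(n,nm,s,c.round(1))
C={n:bot.calibration(n) for n in I}
for n,p in(('scene',(211,203)),('side',(264,243))): print(n,plane(C[n],p,.03))
E
```

```text
scene red [225 180   6  14  61] [227.6 186.3]
scene red [275 195  14  11 108] [281.7 200.6]
scene blue [262 203   9  22 176] [266.  213.6]
scene [0.52909109 0.12529781 0.03      ]
side [0.53897125 0.1591978  0.03      ]
```

```bash
python3 - <<'E'
from h import *
I={n:cv2.imread(f'pics/{n}0.png')[:,:,::-1].copy() for n in('scene','side')}
C={n:bot.calibration(n) for n in I}
print(I['side'][172,294],I['side'][226,239])
for nm,lo,hi in(('red',(0,150,60),(8,255,255)),('red2',(174,150,60),(180,255,255)),('blue',(105,80,40),(130,255,255))):
  for s,c,_ in blobs(I['side'],lo,hi,25): print(nm,s,c.round(1))
print('post',plane(C['scene'],(266,213.6),.073),plane(C['side'],(294,172),.073))
print('knob',plane(C['scene'],(227.6,186.3),.06),plane(C['side'],(239,226),.06))
print('tri',tri(ray('scene',(266,213.6)),ray('side',(294,172))),tri(ray('scene',(227.6,187)),ray('side',(239,226))))
p,R=tool();c=bot.calibration('wrist');print('cam in tool',R.inv().apply(-c['R'].T@c['t']-p),R.inv().apply(c['R'][2]))
print(R.as_matrix().round(3))
E
```

```text
[ 72  75 114] [119  54  46]
red [216 182  16  13 131] [223.5 187.8]
red [235 217   7  15  72] [237.9 223.7]
blue [291 162   7  19 108] [293.5 171.2]
post [ 0.55447492 -0.12539676  0.073     ] [ 0.55265425 -0.11532698  0.073     ]
knob [0.62822423 0.15134579 0.06      ] [0.61911803 0.15252808 0.06      ]
tri [ 0.55611165 -0.12156696  0.06938664] [0.62294909 0.14838324 0.05758931]
cam in tool [ 0.0663954  -0.00024188 -0.14347388] [-2.68213734e-01 -3.31970964e-04  9.63359374e-01]
[[-0.964  0.266 -0.   ]
 [ 0.266  0.964 -0.002]
 [-0.    -0.002 -1.   ]]
```

Careful with the scale: shifts go in shares of 0.5 m and turns go in shares of 2 rad. That gives: -0.44 m / 0.5 = -0.88, -0.12 m / 0.5 = -0.24.

Request:
{"op": "send_path", "data": {"deltas": [0,0,0,-0.1,-0.05,0,0.06,0,0,0,-0.2,-0.1,0,0.06,0,0,0,-0.3,-0.15,0,0.06,0,0,0,-0.4,-0.2,0,0.06,0,0,0,-0.5,-0.24,0,0.06,0,0,0,-0.6,-0.29,0,0.06,0,0,0,-0.71,-0.34,0,0.06,0,0,0,-0.82,-0.39,0,0.06,0,0,0,-0.88,-0.42,0,0.06,0,0,0,-0.88,-0.42,0,0.06]}}

```text
clock: 1.35
eef_pos: [0.5024, 0.1608, 0.2303]
tool_rot: [0.136, 0.991, -0.0, -0.001]
ft_force: [-0.2, 1.0, -0.6]
grip_width: 0.0603
grasp_force: 0.0
```

```bash
python3 - <<'E'
from h import *
print(plane('side',(243,322),.036),plane('side',(223.5,188),.03))
c=bot.calibration('wrist');im=bot.camera('wrist');cv2.imwrite('pics/w1.png',im[:,:,::-1]);np.save('w1c.npy',c,allow_pickle=True)
print(bot.get_obs()['joint_pos'])
E
```

```text
[0.48544815 0.41330072 0.036     ] [ 0.748932   -0.00173029  0.03      ]
[3.12007958e-01 2.95680608e-01 7.66738019e-02 1.35360818e+00
 3.54593668e-04 5.83123165e-01]
```

View pics/w1.png

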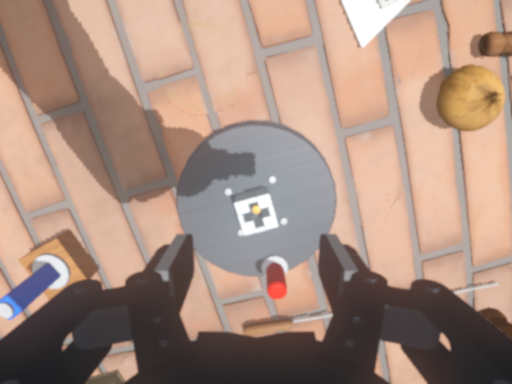

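The wrist view shows the hub at (257,212), the knob with its base at (274,262) and its top at about (277,292). The post's handle runs from its collar at (50,272) to its button at (8,310).

```bash
python3 - <<'E'
from h import *
c=np.load('w1c.npy',allow_pickle=True).item();im=cv2.imread('pics/w1.png')[:,:,::-1].copy()
g=im.min(2);m=(g>185).astype(np.uint8);m[:180]=0;m[240:]=0;m[:,:232]=0;m[:,282:]=0
n,l,s,cc=cv2.connectedComponentsWithStats(m)
for i in range(1,n):
  if s[i][4]>8: print(s[i],cc[i].round(1))
k=max(range(1,n),key=lambda i:s[i][4]);ys,xs=np.where(l==k)
r=cv2.minAreaRect(np.c_[xs,ys].astype(np.float32));print(r)
bx=np.array([plane(c,q,.06)[:2] for q in cv2.boxPoints(r)]);print(bx,bx.mean(0));e=np.diff(np.vstack([bx,bx[:1]]),axis=0);print(np.linalg.norm(e,axis=1),np.degrees(np.arctan2(e[:,1],e[:,0])))
hub=bx.mean(0)
for lo,hi in(((0,150,80),(8,255,255)),((174,150,80),(180,255,255)),((105,100,60),(130,255,255))):
  for s_,c_,mm in blobs(im,lo,hi,40):
    print(s_,c_.round(1)); ys,xs=np.where(mm);print(cv2.minAreaRect(np.c_[xs,ys].astype(np.float32)))
# knob axis: choose angle so projected axis matches centroid
for q in((277,287),(276.5,291)): 
  P=plane(c,q,.085);d=P[:2]-hub;print('knobtop',P,np.linalg.norm(d),np.degrees(np.arctan2(d[1],d[0])))
P=plane(c,(276.3,279),.065);d=P[:2]-hub;print(P,np.linalg.norm(d),np.degrees(np.arctan2(d[1],d[0])))
print('button',plane(c,(8,310),.115),'collar',plane(c,(50,272),.036))
E
python3 - <<'E'
import cv2
im=cv2.imread('pics/w1.png');a=cv2.resize(im[180:310,210:310],None,fx=4,fy=4);b=cv2.resize(im[220:330,0:100],None,fx=4,fy=4)
b=cv2.copyMakeBorder(b,0,a.shape[0]-b.shape[0],0,0,cv2.BORDER_CONSTANT)
cv2.imwrite('pics/w1c.png',cv2.hconcat([a,b]))
E
```

```text
[269 180   7   4  22] [272.  181.2]
[ 234  193   45   43 1019] [255.7 214.7]
((254.30767822265625, 214.96153259277344), (36.04707717895508, 41.484840393066406), 74.74488067626953)
[[0.52659646 0.12506398]
 [0.52643594 0.16826954]
 [0.5663037  0.16806194]
 [0.56689243 0.12343003]] [0.54655714 0.14620637]
[0.04320585 0.0398683  0.0446358  0.04032908] [ 90.21286931  -0.29833607 -89.24427273 177.67800195]
[268 281  18  18 277] [276.8 289.3]
((276.5, 289.5), (17.0, 17.0), 90.0)
[  0 272  58  46 876] [ 27.8 292. ]
((30.180007934570312, 290.2400207519531), (21.400001525878906, 62.400001525878906), 53.13010025024414)
knobtop [0.62077138 0.15005088 0.085     ] 0.07431376037472824 2.9654301892562893
knobtop [0.62528614 0.14834337 0.085     ] 0.07875800057626994 1.554836714407949
[0.62335367 0.14987145 0.065     ] 0.07688394296808101 2.7323414965161685
button [ 0.55969414 -0.11713716  0.115     ] collar [ 0.55929558 -0.12139491  0.036     ]
```

View pics/w1c.png

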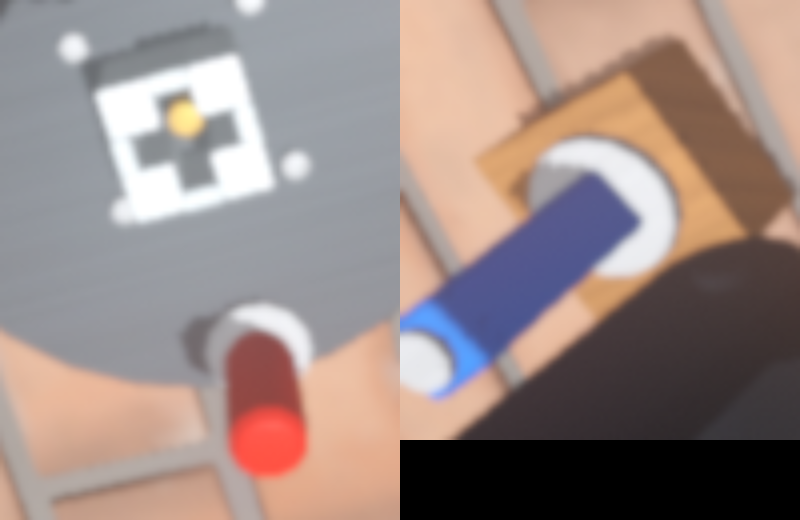

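The crops show the hub corners at (233.8,203.3), (269.5,193.8), (278.5,226.8) and (243.8,235.5). The knob top is at (277,290), the collar centre near (50.7,271.5), and the handle's bottom edge runs from (48.8,263) to (60,275).

```bash
python3 - <<'E'
from h import *
c=np.load('w1c.npy',allow_pickle=True).item()
b=np.array([plane(c,q,.06)[:2] for q in((233.75,203.25),(269.5,193.75),(278.5,226.75),(243.75,235.5))]);hub=b.mean(0)
e=np.diff(np.vstack([b,b[:1]]),axis=0);print(hub,np.linalg.norm(e,axis=1),np.degrees(np.arctan2(e[:,1],e[:,0])))
P=plane(c,(277,290),.085)[:2];d=P-hub;print(P,np.linalg.norm(d),np.degrees(np.arctan2(d[1],d[0])))
a=plane(c,(48.75,263),.036);q=plane(c,(60,275),.036);print('post edge',np.linalg.norm(a-q),np.degrees(np.arctan2(*(q-a)[1::-1])))
print(plane(c,(50.7,271.5),.036),plane(c,(5,310.5),.115))
p,R=tool();t=np.array([*P,.07-.0187+.0]);print(p,R.inv().apply(t-p),R.as_matrix().round(3))
E
```

```text
[0.54694272 0.14838639] [0.03853041 0.03787747 0.0384576  0.03767117] [ 89.84625489  -0.3221375  -90.46088991 179.78852054]
[0.62426038 0.14914944] 0.07732142213632871 0.565436840780255
post edge 0.020019097394766133 19.70833230161775
[ 0.55888446 -0.12015873  0.036     ] [ 0.55949593 -0.12083961  0.115     ]
[0.50132841 0.16181301 0.23046671] [-0.12213977  0.02084727  0.17894304] [[-0.963  0.268 -0.002]
 [ 0.268  0.963 -0.   ]
 [ 0.002 -0.001 -1.   ]]
```

In the tool's units: 0.179 m / 0.5 = 0.358, -0.1235 m / 0.5 = -0.247.

Request:
{"op": "send_path", "data": {"deltas": [0,0,0,-0.1,0.018,0.04,0.06,0,0,0,-0.2,0.036,0.1,0.06,0,0,0,-0.247,0.042,0.16,0.06,0,0,0,-0.247,0.042,0.26,0.06,0,0,0,-0.247,0.042,0.33,0.06,0,0,0,-0.247,0.042,0.358,0.06,0,0,0,-0.247,0.042,0.358,0.0,0,0,0,-0.247,0.042,0.358,0.0,0,0,0,-0.247,0.042,0.358,0.0,0,0,0,-0.247,0.042,0.358,0.0]}}

```text
clock: 2.65
eef_pos: [0.6272, 0.1507, 0.0547]
tool_rot: [0.134, 0.991, 0.001, 0.002]
ft_force: [-1.2, 0.8, 5.2]
grip_width: 0.0201
grasp_force: 59.2
```

In the tool's units: 0.1565 m / 0.5 = 0.313, 0.153 m / 0.5 = 0.306.

Request:
{"op": "send_path", "data": {"deltas": [0,0,0,0.022,0.045,0,0,0,0,0,0.0568,0.081,0,0,0,0,0,0.101,0.1044,0,0,0,0,0,0.1502,0.1132,0,0,0,0,0,0.1998,0.1062,0,0,0,0,0,0.2448,0.0842,0,0,0,0,0,0.2808,0.0496,0,0,0,0,0,0.3042,0.0054,0,0,0,0,0,0.313,-0.044,0,0,0,0,0,0.306,-0.0936,0,0]}}

```text
clock: 3.9
eef_pos: [0.4671, 0.1465, 0.0547]
tool_rot: [0.133, 0.991, 0.002, 0.002]
ft_force: [3.3, 1.0, 5.5]
grip_width: 0.0202
grasp_force: 59.3
```

In the tool's units: -0.1565 m / 0.5 = -0.313, -0.011 m / 0.5 = -0.022.

Request:
{"op": "send_path", "data": {"deltas": [0,0,0,-0.022,-0.045,0,0,0,0,0,-0.0568,-0.081,0,0,0,0,0,-0.101,-0.1044,0,0,0,0,0,-0.1502,-0.1132,0,0,0,0,0,-0.1998,-0.1062,0,0,0,0,0,-0.2448,-0.0842,0,0,0,0,0,-0.2808,-0.0496,0,0,0,0,0,-0.3042,-0.0054,0,0,0,0,0,-0.313,0.044,0,0,0,0,0,-0.306,0.0936,0,0]}}

```text
clock: 5.15
eef_pos: [0.6273, 0.1504, 0.0547]
tool_rot: [0.135, 0.991, 0.0, 0.001]
ft_force: [-5.0, -1.8, 9.3]
grip_width: 0.0203
grasp_force: 59.9
```

Request:
{"op": "send_path", "data": {"deltas": [0,0,0,0.0074,0.0214,0,0,0,0,0,0.0074,0.0214,0,0,0,0,0,0.0074,0.0214,0,0]}}

```text
clock: 5.52
eef_pos: [0.6259, 0.1624, 0.0547]
tool_rot: [0.134, 0.991, 0.001, 0.001]
ft_force: [-2.9, 0.0, 6.3]
grip_width: 0.0199
grasp_force: 59.7
```

```bash
python3 - <<'E'
from h import *
im=bot.camera('side');cv2.imwrite('pics/s2.png',im[:,:,::-1]);print(tool()[0])
for lo,hi in(((0,150,60),(8,255,255)),):
  for s_,c_,mm in blobs(im,lo,hi,25): print(s_,c_.round(1))
E
```

```text
[0.625971   0.16227647 0.05471768]
[236 221   5  15  34] [237.8 226.3]
```

In the tool's units: -0.233 m / 0.5 = -0.466, -0.18 m / 0.5 = -0.36.

Request:
{"op": "send_path", "data": {"deltas": [0,0,0,0,0,0,0.06,0,0,0,0,0,0,0.06,0,0,0,0,0,-0.1,0.06,0,0,0,0,0,-0.2,0.06,0,0,0,0.02,-0.08,-0.28,0.06,0,0,0,0.04,-0.18,-0.34,0.06,0,0,0,0.06,-0.28,-0.36,0.06,0,0,0,0.08,-0.38,-0.36,0.06,0,0,0,0.09,-0.466,-0.36,0.06,0,0,0,0.09,-0.466,-0.36,0.06]}}

```text
clock: 6.82
eef_pos: [0.5187, -0.0538, 0.2326]
tool_rot: [0.136, 0.991, -0.0, 0.0]
ft_force: [0.2, 0.8, -0.5]
grip_width: 0.06
grasp_force: 0.0
```

```bash
python3 - <<'E'
from h import *
c=bot.calibration('wrist');im=bot.camera('wrist');cv2.imwrite('pics/w3.png',im[:,:,::-1]);np.save('w3c.npy',c,allow_pickle=True)
print(bot.get_obs()['joint_pos'])
u=lambda X:[int(v) for v in proj(c,X)]
a=u((.559,-.12,.06));b=u((.547,.148,.06));print(a,b)
def crop(p,h=55,w=50):
  x=min(max(p[0]-w,0),512-2*w);y=min(max(p[1]-h,0),384-2*h);print(x,y);return cv2.resize(im[y:y+2*h,x:x+2*w],None,fx=4,fy=4,interpolation=cv2.INTER_CUBIC)
cv2.imwrite('pics/w3c.png',cv2.hconcat([crop(a),crop(b)])[:,:,::-1])
E
```

```text
[-1.00718833e-01  2.83803507e-01  6.57931523e-02  1.35228679e+00
  2.50057376e-04  1.71072612e-01]
[206, 223] [452, 145]
156 168
402 90
```

View pics/w3c.png

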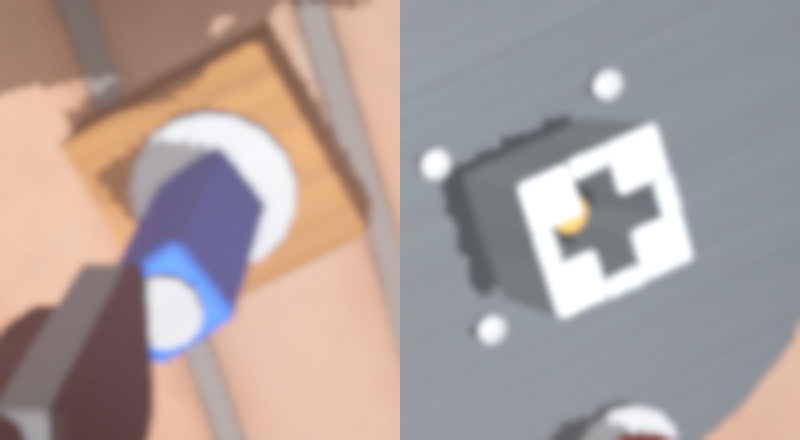

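The crops show the collar centre at about crop (214,190). The handle's bottom edges run through (219,152) to (263,208), and its top edge through (177,241) to (235,308). The hub corners in the right-hand crop are (118,185), (256,122), (293,260) and (162,319).

```bash
python3 - <<'E'
from h import *
c=np.load('w3c.npy',allow_pickle=True).item()
H=lambda x,y,z:plane(c,(402+x/4-.4,90+y/4-.4),z)[:2]
Q=lambda x,y,z:plane(c,(156+x/4-.4,168+y/4-.4),z)[:2]
an=lambda d:np.degrees(np.arctan2(d[1],d[0]))
b=np.array([H(*q,.06) for q in((118,185),(256,122),(293,260),(162,319))]);e=np.diff(np.vstack([b,b[:1]]),axis=0)
print('hub',b.mean(0),np.linalg.norm(e,axis=1),[an(v) for v in e])
for z,p,q in((.036,(219,152),(263,208)),(.111,(177,241),(235,308)),(.036,(219,152),(168,190))):
  d=Q(*q,z)-Q(*p,z);print('edge',np.linalg.norm(d),an(d))
print('side edge',Q(219,152,.036),Q(177,241,.111),Q(263,208,.036),Q(235,308,.111))
print('collar',Q(214,190,.036),'button',Q(165,313,.115))
E
```

```text
hub [0.54654008 0.14888293] [0.03820868 0.03853638 0.0372737  0.03842204] [np.float64(99.73391405886461), np.float64(9.049669603968596), np.float64(-80.44213216642925), np.float64(-169.55781819493635)]
edge 0.020689600305620483 19.67234932779674
edge 0.020669401907428536 21.521537864758667
edge 0.018940316172810983 -68.52782188559266
side edge [ 0.54754868 -0.11584214] [ 0.54461692 -0.11391448] [ 0.5670307  -0.10887718] [ 0.56384525 -0.10633189]
collar [ 0.55802934 -0.12074912] button [ 0.55914346 -0.1209637 ]
```

In the tool's units: 0.08 m / 0.5 = 0.16, -0.0563 m / 0.5 = -0.1126, -0.16 rad / 2 = -0.08.

Request:
{"op": "send_path", "data": {"deltas": [0,0,-0.08,-0.04,-0.04,0,0.06,0,0,-0.16,-0.08,-0.08,0.04,0.06,0,0,-0.24,-0.1126,-0.1076,0.1,0.06,0,0,-0.315,-0.1126,-0.1076,0.16,0.06,0,0,-0.315,-0.1126,-0.1076,0.16,0.06]}}

```text
clock: 7.5
eef_pos: [0.5584, -0.1167, 0.1492]
tool_rot: [-0.179, 0.984, 0.001, -0.003]
ft_force: [0.0, 0.5, 0.1]
grip_width: 0.0599
grasp_force: 0.0
```

```bash
python3 - <<'E'
from h import *
p,R=tool();print(p,R.as_matrix().round(3));print(R.inv().apply(np.array([.5585,-.1207,.0713])-p))
E
```

```text
[ 0.55835464 -0.11670077  0.14922087] [[-0.936 -0.353 -0.006]
 [-0.353  0.936  0.002]
 [ 0.005  0.004 -1.   ]]
[ 0.00085344 -0.00408972  0.07791164]
```

In the tool's units: 0.078 m / 0.5 = 0.156, -0.004 m / 0.5 = -0.008.

Request:
{"op": "send_path", "data": {"deltas": [0,0,0,0.002,-0.008,0.06,0.06,0,0,0,0.002,-0.008,0.12,0.06,0,0,0,0.002,-0.008,0.156,0.06,0,0,0,0.002,-0.008,0.156,0.06,0,0,0,0.002,-0.008,0.156,0,0,0,0,0.002,-0.008,0.156,0,0,0,0,0.002,-0.008,0.156,0,0,0,0,0.002,-0.008,0.156,0]}}

```text
clock: 8.5
eef_pos: [0.5614, -0.122, 0.0757]
tool_rot: [-0.18, 0.984, -0.0, 0.001]
ft_force: [-0.3, 1.3, 5.9]
grip_width: 0.0235
grasp_force: 60.5
```

In the tool's units: 0.256 m / 0.5 = 0.512, -0.09 m / 0.5 = -0.18, 0.192 rad / 2 = 0.096.

Request:
{"op": "send_path", "data": {"deltas": [0,0,0,0,0,-0.06,0,0,0,0,0,0,-0.12,0,0,0,0,0,0,-0.18,0,0,0,0.025,-0.03,0.1,-0.18,0,0,0,0.05,-0.06,0.2,-0.18,0,0,0,0.075,-0.094,0.3,-0.18,0,0,0,0.095,-0.13,0.4,-0.18,0,0,0,0.096,-0.16,0.49,-0.18,0,0,0,0.096,-0.168,0.512,-0.18,0,0,0,0.096,-0.168,0.512,-0.18,0]}}

```text
clock: 9.75
eef_pos: [0.548, 0.1473, 0.1638]
tool_rot: [-0.085, 0.996, -0.0, -0.001]
ft_force: [0.1, -0.4, -1.6]
grip_width: 0.0231
grasp_force: 59.8
```

```bash
python3 - <<'E'
from h import *
p,R=tool();print(p,R.as_matrix().round(3))
c=bot.calibration('wrist');im=bot.camera('wrist');np.save('w4c.npy',c,allow_pickle=True)
c2=[bot.camera(n) for n in('scene','side')]
cs=[bot.calibration(n) for n in('scene','side')]
def crop(i,p,h,w,f):
  x,y=int(p[0])-w,int(p[1])-h;print(x,y);return cv2.resize(i[y:y+2*h,x:x+2*w],None,fx=f,fy=f,interpolation=cv2.INTER_CUBIC)
a=crop(im,(256,270),100,100,3);b=cv2.vconcat([crop(c2[k],proj(cs[k],(.5466,.1487,.08)),25,25,6) for k in(0,1)])
cv2.imwrite('pics/w4.png',cv2.hconcat([b,cv2.resize(a,(500,500)),][::-1] if 0 else [cv2.resize(a,(500,500)),cv2.resize(b,(250,500))])[:,:,::-1])
cv2.imwrite('pics/w4raw.png',im[:,:,::-1])
E
```

```text
[0.54804745 0.14725394 0.1637728 ] [[-0.986 -0.17  -0.001]
 [-0.17   0.986 -0.001]
 [ 0.001 -0.001 -1.   ]]
156 170
185 161
237 202
```

View pics/w4.png

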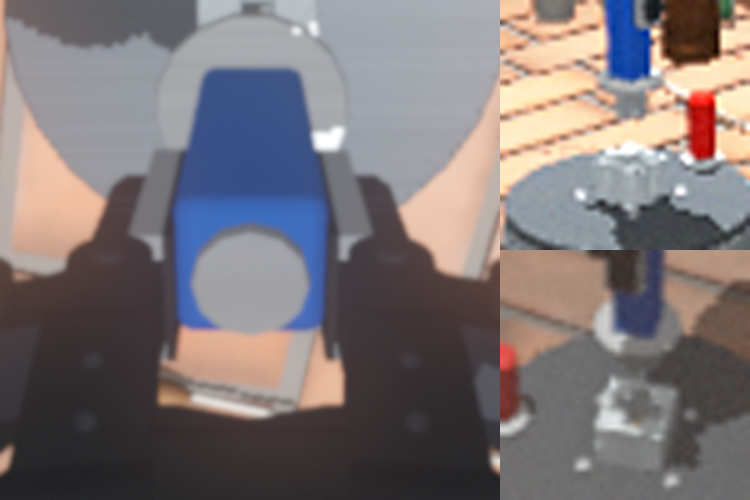

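The wrist crop shows the post held upright and square to the fingers. The button centre is at crop (251,280), the handle's top face spans rows 198 to 326, and the collar's left, right and top limits are 156, 346 and 15. The side crops show the foot above the hub.

```bash
python3 - <<'E'
from h import *
c=np.load('w4c.npy',allow_pickle=True).item();p,R=tool()
f=lambda x,y,z:plane(c,(156+x*.4-.3,170+y*.4-.3),z)
print('button',f(251,280,.203));a,b=f(252,198,.199),f(252,326,.199);print('handle edges',a,b,np.linalg.norm(a-b),(a+b)/2)
l,r,t=f(156,105,.124),f(346,105,.124),f(251,15,.124)
print('collar',np.linalg.norm(l-r),(l+r)/2,'from top edge',t+R.apply([-.024,0,0]))
for q in ((182,198,322,198),(180,325,325,325),(206,70,300,70)):
  z=.199 if q[1]>100 else .124
  d=f(*q[2:],z)-f(*q[:2],z);print(np.linalg.norm(d),np.degrees(np.arctan2(d[1],d[0])))
E
```

```text
button [0.54557998 0.14602358 0.203     ]
handle edges [0.53415654 0.14420999 0.199     ] [0.55617858 0.14800889 0.199     ] 0.022347297873455966 [0.54516756 0.14610944 0.199     ]
collar 0.046646743015478616 [0.54522805 0.14596223 0.124     ] from top edge [0.54662154 0.14612813 0.12398527]
0.021044457272863346 99.76958743804269
0.023023109492824063 99.77327510013849
0.022769666651922493 99.7640822231542
```

In the tool's units: 0.039 m / 0.5 = 0.078, 0.035 m / 0.5 = 0.07.

Request:
{"op": "send_path", "data": {"deltas": [0,0,0,-0.0026,0.0036,0.02,0,0,0,0,-0.0026,0.0036,0.04,0,0,0,0,-0.0026,0.0036,0.06,0,0,0,0,-0.0026,0.0036,0.07,0,0,0,0,-0.0026,0.0036,0.078,0,0,0,0,-0.0026,0.0036,0.078,0]}}

```text
clock: 10.65
eef_pos: [0.5493, 0.1491, 0.1251]
tool_rot: [-0.085, 0.996, -0.0, -0.0]
ft_force: [0.8, -0.1, -2.3]
grip_width: 0.0232
grasp_force: 59.9
```

In the tool's units: 0.009 m / 0.5 = 0.018, 0.006 m / 0.5 = 0.012.

Request:
{"op": "send_path", "data": {"deltas": [0,0,0,0,0,0.006,0,0,0,0,0,0,0.012,0,0,0,0,0,0,0.018,0,0,0,0,0,0,0.018,0]}}

```text
clock: 11.15
eef_pos: [0.5496, 0.1491, 0.1167]
tool_rot: [-0.085, 0.996, 0.0, 0.0]
ft_force: [-0.1, -1.0, -0.5]
grip_width: 0.0232
grasp_force: 60.0
```

In the tool's units: 0.012 m / 0.5 = 0.024, 0.011 m / 0.5 = 0.022.

Request:
{"op": "send_path", "data": {"deltas": [0,0,0,0,0,0.008,0,0,0,0,0,0,0.016,0,0,0,0,0,0,0.022,0,0,0,0,0,0,0.024,0,0,0,0,0,0,0.024,0]}}

```text
clock: 11.78
eef_pos: [0.5498, 0.1492, 0.1056]
tool_rot: [-0.085, 0.996, 0.0, 0.001]
ft_force: [-2.5, -0.1, 9.7]
grip_width: 0.0233
grasp_force: 61.4
```

In the tool's units: 0.003 m / 0.5 = 0.006, 0.002 m / 0.5 = 0.004.

Request:
{"op": "send_path", "data": {"deltas": [0,0,0,0,0,0.004,0,0,0,0,0,0,0.006,0,0,0,0,0,0,0.006,0]}}

```text
clock: 12.15
eef_pos: [0.5499, 0.1492, 0.1055]
tool_rot: [-0.085, 0.996, 0.0, 0.002]
ft_force: [-8.9, -2.9, 24.3]
grip_width: 0.0234
grasp_force: 63.7
```

Request:
{"op": "send_path", "data": {"deltas": [0,0,0,0,0,0,0,0,0,0,0,0,0,0]}}

```text
clock: 12.4
eef_pos: [0.5499, 0.1493, 0.1055]
tool_rot: [-0.085, 0.996, 0.0, 0.002]
ft_force: [-8.6, -1.5, 24.7]
grip_width: 0.023
grasp_force: 63.7
```

```bash
python3 - <<'E'
from h import *
ims=[]
for n in('scene','side'):
  i=bot.camera(n);p=proj(bot.calibration(n),(.5466,.1487,.07)).astype(int);ims.append(cv2.resize(i[p[1]-25:p[1]+25,p[0]-25:p[0]+25],None,fx=7,fy=7,interpolation=cv2.INTER_CUBIC))
cv2.imwrite('pics/f5.png',cv2.hconcat(ims)[:,:,::-1]);print(bot.get_obs()['ft_force'])
E
```

```text
[-8.20426735 -1.81289409 25.14991169]
```

View pics/f5.png

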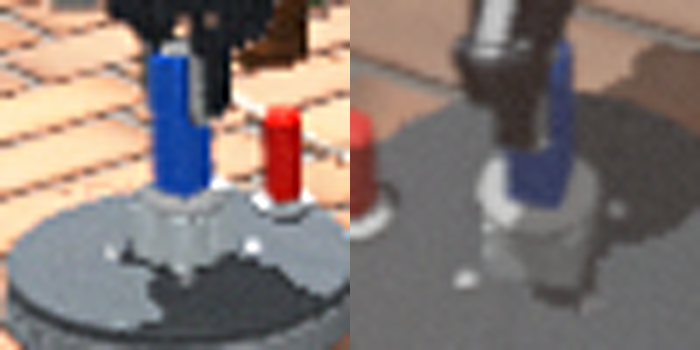

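Both views show the collar sitting flat on the hub with no gap, at scene crop (185,200) and side crop (535,190). The post is upright and still gripped.

```bash
python3 -c "
from workcell import bot
print(bot.job_done())"
```

```text
the job is handed in; nothing more can be done
None
```

I turned the wheel one full turn anticlockwise (about 368°) by its knob, then meshed the post and pressed it home with its collar on the hub; I handed the job in at about 12.5 s, still gripping and pressing at about 25 N.

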